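Put the seasoning jars back in order in the sloped feeders

TASK

The red and green seasoning jars have been put away mixed up: sort them so that each colour stands in the sloped feeder of its own colour, with the opened jar (plain lid) down against the stop, to be used first, and the sealed jar (white paper strip over the lid) resting right behind it. Set jars aside on the white board or a free bit of worktop as you need, keep every jar upright, and leave the yellow feeder's two jars as they are.

Things in the scene. Friction and masses are not known exactly. Their poses are not given: they have to be found in the camera images.
- feeder_red: Fixed sloped two-jar feeder, red cheeks and stop. Origin: footprint centre on the worktop; x level, up the lane; y across; z up. Slick deck, falls 12 degrees toward -x: top z = 30 mm + 0.2126 x, from x = -73 mm (stop, 42 mm high) to 54 mm (open end). Cheeks: inner faces y = +-32 mm, 4 mm thick, 24 mm above the deck. All three feeders are alike.
- feeder_green: Fixed sloped two-jar feeder, green cheeks and stop. Origin: footprint centre on the worktop; x level, up the lane; y across; z up. Built like the red one. Jars let go on a deck slide down by themselves. At rest at the stop a jar's underside centre is at x = -51, z = 20 mm; the next, against it, at x = -5 to -9, z = 29 mm; both lean 12 degrees to -x.
- feeder_yellow: Fixed sloped two-jar feeder, yellow cheeks and stop. Origin: footprint centre on the worktop; x level, up the lane; y across; z up. Built like the red one. Its two jars are already in order: leave them.
- red_open: Round jar, 46 mm diameter, 72 mm high, about 130 g; plain red lid with a small flip flap, no paper strip: OPENED, half empty. Origin: centre of its underside, z up its axis; yaw is free. Grip it across the lane (a neighbour touches it along the lane), 45 to 60 mm above its underside. At the start it is the high-end jar in the red feeder.
- red_sealed: Round jar, 46 mm diameter, 72 mm high, about 130 g; red lid crossed by a white paper strip 13 mm wide, also down both sides: SEALED, full. Origin: centre of its underside, z up its axis; yaw is free. Grip it across the lane (a neighbour touches it along the lane), 45 to 60 mm above its underside. At the start it stands at the stop of the green feeder.
- green_open: Round jar, 46 mm diameter, 72 mm high, about 130 g; plain green lid with a small flip flap, no paper strip: OPENED, half empty. Origin: centre of its underside, z up its axis; yaw is free. Grip it across the lane (a neighbour touches it along the lane), 45 to 60 mm above its underside. At the start it stands at the stop of the red feeder.
- green_sealed: Round jar, 46 mm diameter, 72 mm high, about 130 g; green lid crossed by a white paper strip 13 mm wide, also down both sides: SEALED, full. Origin: centre of its underside, z up its axis; yaw is free. Grip it across the lane (a neighbour touches it along the lane), 45 to 60 mm above its underside. At the start it is the high-end jar in the green feeder.
- yellow_open: Round jar, 46 mm diameter, 72 mm high, about 130 g; plain yellow lid with a small flip flap, no paper strip: OPENED, half empty. Origin: centre of its underside, z up its axis; yaw is free. Grip it across the lane (a neighbour touches it along the lane), 45 to 60 mm above its underside. It stands rightly at the stop of the yellow feeder: not to be touched.
- yellow_sealed: Round jar, 46 mm diameter, 72 mm high, about 130 g; yellow lid crossed by a white paper strip 13 mm wide, also down both sides: SEALED, full. Origin: centre of its underside, z up its axis; yaw is free. Grip it across the lane (a neighbour touches it along the lane), 45 to 60 mm above its underside. It stands rightly behind the opened yellow jar: not to be touched.
- board: Empty white plastic chopping board, fixed flat on the worktop, 220 mm (its x) by 140 mm (its y), top 11 mm above the worktop; room to set jars aside upright. Origin: centre of its underside.

How it is judged (in metres and radians):
At the end, for the whole second after the job is handed in: In each feeder the opened jar of its colour rests at the stop (feeder x -60 to -42 mm) and the sealed one of that colour behind it (x -18 to 4 mm), each within 14 mm of the lane's middle (y), on the deck (z 12 to 40 mm), within 18 degrees of upright, at rest (x of red_open in the frame of feeder_red between -0.06 and -0.042 m and y of red_open in the frame of feeder_red between -0.014 and 0.014 m and z of red_open in the frame of feeder_red between 0.012 and 0.04 m and angle between each of red_open, red_sealed, green_open, green_sealed, yellow_open, yellow_sealed's own z axis and vertical below 0.32 rad and linear speed of each of red_open, red_sealed, green_open, green_sealed, yellow_open, yellow_sealed below 0.02 m/s and x of red_sealed in the frame of feeder_red between -0.018 and 0.004 m and y of red_sealed in the frame of feeder_red between -0.014 and 0.014 m and z of red_sealed in the frame of feeder_red between 0.012 and 0.04 m and x of green_open in the frame of feeder_green between -0.06 and -0.042 m and y of green_open in the frame of feeder_green between -0.014 and 0.014 m and z of green_open in the frame of feeder_green between 0.012 and 0.04 m and x of green_sealed in the frame of feeder_green between -0.018 and 0.004 m and y of green_sealed in the frame of feeder_green between -0.014 and 0.014 m and z of green_sealed in the frame of feeder_green between 0.012 and 0.04 m and x of yellow_open in the frame of feeder_yellow between -0.06 and -0.042 m and y of yellow_open in the frame of feeder_yellow between -0.014 and 0.014 m and z of yellow_open in the frame of feeder_yellow between 0.012 and 0.04 m and x of yellow_sealed in the frame of feeder_yellow between -0.018 and 0.004 m and y of yellow_sealed in the frame of feeder_yellow between -0.014 and 0.014 m and z of yellow_sealed in the frame of feeder_yellow between 0.012 and 0.04 m); the robot touches nothing.
It fails at once if a jar is tipped more than 40 degrees (angle between any of red_open, red_sealed, green_open, green_sealed, yellow_open, yellow_sealed's own z axis and vertical above 0.7 rad).
It fails at once if a jar of the yellow feeder is moved more than 15 mm (distance of any of yellow_open, yellow_sealed from where it was at the start of the episode above 0.015 m).
It also fails if it takes over 128 s, if anything falls off the work surface, if the arm or the gripper's body presses on something with over 40 N, if the wrist force passes 120 N, or if a joint passes its speed limit or range.

ROBOT

A 6-joint arm with a two-finger parallel gripper is mounted at the origin on a cart in front of the work surface, level with it; the furniture and walls round the work are solid. World frame = base frame: x ahead of the robot, y to its left, z up, the work surface at z = 0. Lengths are in mm, angles in rad, forces in N, time in s.
With the tool pointing down it reaches from about 375 to 925 mm from the base axis. Payload 5.7 kg.
Tool frame: the origin (TCP) lies at the very end of the fingers, on their centre line; the grasp point (between the pads) lies 19 mm behind it; z points along the fingers, y is the line along which they close (so a half turn about z gives the same grasp; the last joint's range is limited). The gripper opens to 88 mm and grips with 3 to 60 N. Pads are 20 mm wide; open, the fingers measure 115 mm over their backs; the gripper's body (75 mm by 178 mm) begins 61 mm behind the grasp point.
Start: joints at [-1.312, 0.359, 1.51, -0, 1.272, -0.115], TCP at [219.076, -558.541, 222.623] pointing down, gripper open.
Joint ranges: [-2.97, 2.97], [-1.01, 2.36], [0.21, 2.38], [-0.96, 4.11], [0.2, 2.71], [-2.98, 2.98]. Speed limits (rad/s): [2.39, 2.39, 3.14, 3.14, 3.14, 3.14].

INTERFACE

Orientations are given as a rotation vector (axis times angle).
In Python, from plant import * gives the robot as it stands. The module is installed in compiled form; this text tells all that it offers.
- The arm moves only by the tool carry_out, never from a script. Its argument "moves" is a list of rows, each a list of 7 numbers: the shift along the tool's x, y, z in mm, then the turn, a rotation vector about the tool's x, y, z in rad, then the opening, from 0 (shut) to 1 (fully open). A call has 1 to 8 rows; each row shifts and turns the commanded pose from where the row before left it, along the tool's axes as they then stand; what a row does not reach is not made up. A row lasts 1/12 s, in which the tool goes at most 41.7 mm and 7.16 degrees, less where a joint would pass 70% of its speed; a pose out of reach is approached as far as the arm can. A call is refused whole if a number of a shift passes 41.7 or a number of a turn 0.125, either way. A call with a gripper value outside its range is refused whole. The fingers move at their own pace and stop on an object; "grip_force" is the grip in N (left out, the last holds). Time passes only in rows, so rows that do not move let the fingers close. It gives the time, the measured TCP pose, the force, the opening and the grip force at its end, in the units of the state.
- read_state(): the state, without advancing time (a new reading comes with each control period).
- read_camera(name): name is "scene" or "top" or "wrist"; returns the picture (384x512x3 uint8, red, green, blue); there is no depth.
- calibration(name): a dict with "fx", "fy", "cx", "cy" (pixels), "R" (3x3) and "t" (3): a world point X has camera coordinates R X + t. Camera axes: x right, y down, z forward; pixel columns grow to the right and rows downward; lengths in mm; the calibration is good to about 2 mm. The wrist camera is an equidistant fisheye: a pixel r from the principal point sees the ray r / f radians off the axis. A picture is of the moment at which its call begins: read the wrist's pose just before it. calibration takes no time and is no camera call; for the wrist camera it gives the pose at the moment of the call.
- sign_off(): hands the job in; it is judged then, once.
The state is a dict: "t": time; "joints": joint angles; "qd": joint speeds; "tau": joint torques, N m; "position": TCP position; "ee_rot": TCP orientation; "ft_force": force on the tool from outside, world axes, zero at the start; "torque": the same for the moment, N m; "finger_gap": finger opening in mm; "grasp_force": force on a finger pad.
Only numpy, scipy, OpenCV 4.12 (cv2) and the standard library are available. Lean on these libraries where they do the work, as an engineer would, in place of code of your own. Each camera call takes 0.05 s, during which the arm holds its last target. There are 200 camera calls.

## Working session

There is one attempt and no reset: what is moved stays moved. The work goes in short steps, Python scripts to look and compute and a tool call to move; the robot and the scene stay as the last step left them, time stands still between calls to the robot, and variables do not carry over. Pictures are saved under pics/ and viewed, at most 14 in all, crops included, and the job is handed in when it is done.

Besides the shell and the picture viewer there is one more tool, called after "Call:" as name(argument=value, ...) on one line, values as JSON. carry_out: Moves the arm, as the interface text tells. Its arguments: {"type":"object","properties":{"moves":{"type":"array","items":{"type":"array","items":{"type":"number"}}},"grip_force":{"type":"number"}},"required":["moves"]}

```bash
mkdir -p pics; python3 - <<'E'
from plant import *
import cv2
for n in ("top","scene"):
    cv2.imwrite(f"pics/{n}0.png",read_camera(n)[:,:,::-1])
    c=calibration(n); print(n,c)
s=read_state(); print(s['t'],s['position'],s['ee_rot'],s['finger_gap'])
E
```

```text
top {'fx': 347.9120645775302, 'fy': 347.9120645775302, 'cx': 255.50705827755658, 'cy': 190.75633076246316, 'R': array([[-0.01900707, -0.99975161,  0.01163847],
       [-0.98989751,  0.01718132, -0.14073993],
       [ 0.14050501, -0.01419595, -0.98997819]]), 't': array([-11.18119871, 469.61205499, 898.34611297])}
scene {'fx': 389.1543784555353, 'fy': 389.1543784555353, 'cx': 259.4123934053004, 'cy': 192.40135680195155, 'R': array([[-0.70535408, -0.70885166,  0.00222427],
       [-0.52507399,  0.52037006, -0.67343322],
       [ 0.47620681, -0.47617678, -0.73924471]]), 't': array([305.45372886, 298.05954014, 800.16607134])}
0.1 [ 218.92629129 -557.94686229  221.9083234 ] [-3.08524283e+00 -5.83431488e-01  1.89442390e-04] 88.1119512854216
```

View pics/top0.png

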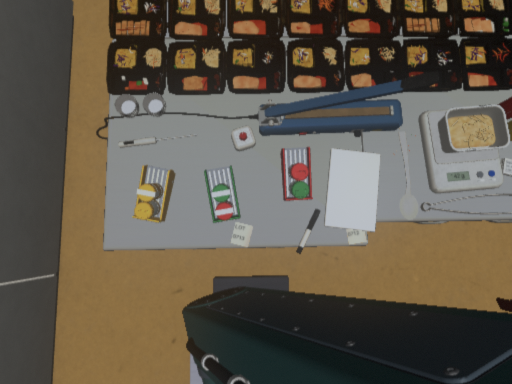

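View pics/scene0.png

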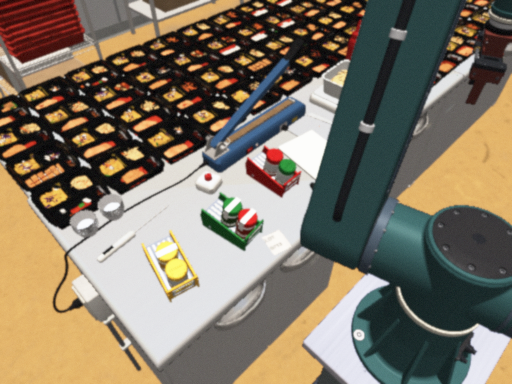

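```bash
python3 - <<'E'
import cv2
i=cv2.imread("pics/top0.png")[140:232,130:320]
cv2.imwrite("pics/crop.png",cv2.resize(i,None,fx=4.2,fy=4.2,interpolation=cv2.INTER_CUBIC))
i=cv2.imread("pics/scene0.png")[140:300,130:330]
cv2.imwrite("pics/crop2.png",cv2.resize(i,None,fx=3.7,fy=3.7,interpolation=cv2.INTER_CUBIC))
E
```

```text
(no output)
```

View pics/crop.png

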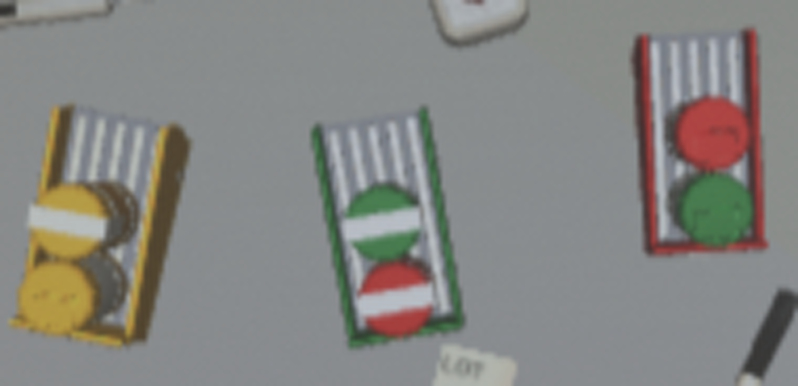

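View pics/crop2.png

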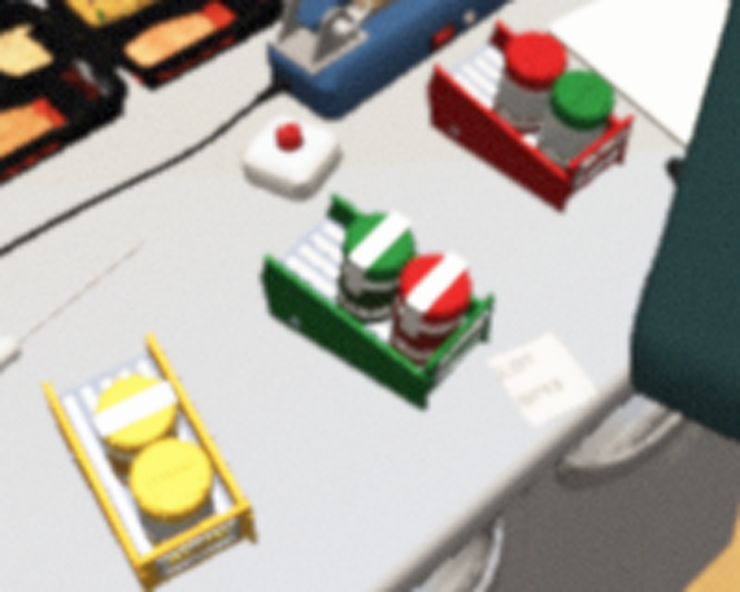

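```bash
cat > geo.py <<'E'
import numpy as np, json
from plant import *
from scipy.optimize import least_squares
def proj(n,X):
    c=calibration(n); p=np.asarray(X)@np.array(c['R']).T+c['t']
    return np.c_[c['fx']*p[:,0]/p[:,2]+c['cx'],c['fy']*p[:,1]/p[:,2]+c['cy']]
def W(p,X):
    c,s=np.cos(p[2]),np.sin(p[2]); X=np.asarray(X,float)
    return np.c_[p[0]+c*X[:,0]-s*X[:,1],p[1]+s*X[:,0]+c*X[:,1],X[:,2]]
E
python3 - <<'E'
from geo import *
up=lambda a,k,o:(np.array(a,float)+.5)/k-.5+o
T=lambda a:up(a,4.2,[130,140]); S=lambda a:up(a,3.7,[130,140])
corn=[[54,34,65.5],[54,-34,65.5],[-75,34,40],[-75,-34,40]]
D={'red':(T([[644,38],[751,32],[652,248],[764,244]]),T([[713,133],[715,210]]),S([[536,56],[582,97]])),
'green':(T([[317,127],[424,112],[354,340],[460,324]]),T([[382,222],[396,299]]),S([[380,240],[436,284]])),
'yellow':(T([[62,108],[178,128],[18,322],[132,342]]),T([[71,220],[57,298]]),S([[137,407],[171,477]]))}
for k,(c,lt,ls) in D.items():
    def f(p):
        lid=W(p,[[-22,p[3],99.4],[-66,p[4],90.4]])
        return np.r_[(proj('top',W(p,corn))-c).ravel()*.7,(proj('top',lid)-lt).ravel(),(proj('scene',lid)-ls).ravel()]
    r=least_squares(f,[550,0,0,0,0])
    p=r.x; print(k,p.round(2),'rms',np.sqrt((r.fun**2).mean()).round(2)); print(r.fun.round(1))
    print(W(p,[[-22,p[3],99.4],[-66,p[4],90.4]]).round(1).tolist())
i=read_camera('top').astype(int)
m=(i.min(2)>150);m[:,:310]=0;m[:145]=0;m[235:]=0;m[:,390:]=0
import cv2
n,l,s,c=cv2.connectedComponentsWithStats(m.astype('uint8')); j=1+s[1:,4].argmax(); print(s[j],c[j])
cal=calibration('top'); R,t=np.array(cal['R']),cal['t']
def ray(u,v,z):
    d=R.T@[(u-cal['cx'])/cal['fx'],(v-cal['cy'])/cal['fy'],1]; o=-R.T@t; return (o+d*(z-o[2])/d[2]).round(0)
print('board',ray(*c[j],11),[ray(u,v,11) for u,v in [(331,150),(380,154),(375,230),(326,225)]])
print('edge',ray(106,247,0),ray(365,243,0), 'button',ray(243,138,30),'pen',ray(318,210,5),'iron',ray(262,133,40))
E
```

```text
red [ 5.2580e+02 -1.2946e+02  4.0000e-02  1.7600e+00  2.9500e+00] rms 0.76
[-0.1 -0.8  0.1 -0.7  0.3 -1.  -0.5 -1.3 -0.5  1.4 -0.6  1.   0.6 -0.3
  0.4 -0.8]
[[503.7, -128.5, 99.4], [459.7, -128.9, 90.4]]
green [4.7523e+02 6.9900e+01 1.5000e-01 1.3100e+00 1.3200e+00] rms 0.77
[-0.1 -0.5  0.1 -0.9 -0.5 -1.3 -0.2 -1.6 -0.   1.5 -0.4  1.   0.5  0.1
  0.2 -0.6]
[[453.3, 68.0, 99.4], [409.7, 61.7, 90.4]]
yellow [ 4.7836e+02  2.4555e+02 -2.3000e-01  1.6800e+00  1.8400e+00] rms 0.91
[ 0.6 -0.6 -0.9 -0.1  1.2 -1.8 -0.1 -1.3 -0.5  1.7 -0.7  0.8  0.4  0.5
  0.1 -0.8]
[[457.3, 252.2, 99.4], [414.5, 262.5, 90.4]]
[ 325  148   55   87 3982] [352.52059267 190.20768458]
board [ 469. -287.   11.] [array([ 584., -233.,   11.]), array([ 570., -370.,   11.]), array([ 359., -342.,   11.]), array([ 375., -209.,   11.])]
edge [328. 386.   0.] [ 325. -316.    0.] button [617.  12.  30.] pen [ 417. -191.    5.] iron [627. -40.  40.]
```

```bash
cat >> geo.py <<'E'
from scipy.spatial.transform import Rotation as Rn
F={'red':[525.8,-129.5,.04],'green':[475.2,69.9,.15]}
def rot(yaw,tilt):  # tool down, closing across lane, top leaning to -x by tilt
    return Rn.from_euler('z',yaw)*Rn.from_rotvec([np.pi,0,0])*Rn.from_euler('y',tilt)
def pose(f,x,h,y=0,dz=0): # jar underside centre at feeder x on deck, h TCP height along jar axis
    z={-51:20}.get(x,29.5+.2126*x+.7); t=np.radians(12)
    p=W(F[f],[[x-h*np.sin(t),y,z+h*np.cos(t)+dz]])[0]
    return p,rot(F[f][2],t)
def plan(*wps):
    s=read_state(); p,R=np.array(s['position']),Rn.from_rotvec(s['ee_rot'])
    print('t',round(s['t'],2),'at',p.round(1))
    for q,Q,n in wps:
        w=(R.inv()*Q).as_rotvec()
        A=sum((R*Rn.from_rotvec(w*i/n)).as_matrix() for i in range(n))
        print('to',np.round(q,1),n,'x',np.linalg.solve(A,q-p).round(1),(w/n).round(4)); p,R=np.array(q),Q
E
python3 - <<'E'
from geo import *
t=np.radians(12)
a,R=pose('red',-7,140)
b,_=pose('red',-7,36)
plan((a,R,16),(b,R,4))
E
```

```text
t 0.15 at [ 218.9 -558.1  222. ]
to [ 489.7 -130.9  165.7] 16 x [ 22.  -22.6   5.6] [-0.0023  0.013   0.0208]
to [ 511.3 -130.1   63.9] 4 x [-0. -0. 26.] [0. 0. 0.]
```

Call:
carry_out(moves=[[22,-22.6,5.6,-0.0023,0.013,0.0208,0.85],[22,-22.6,5.6,-0.0023,0.013,0.0208,0.85],[22,-22.6,5.6,-0.0023,0.013,0.0208,0.85],[22,-22.6,5.6,-0.0023,0.013,0.0208,0.85],[22,-22.6,5.6,-0.0023,0.013,0.0208,0.85],[22,-22.6,5.6,-0.0023,0.013,0.0208,0.85],[22,-22.6,5.6,-0.0023,0.013,0.0208,0.85],[22,-22.6,5.6,-0.0023,0.013,0.0208,0.85]], grip_force=20)

```text
t: 0.82
position: [335.5, -332.1, 184.6]
ee_rot: [-3.119, -0.322, -0.166]
ft_force: [1.1, -0.3, -0.4]
finger_gap: 74.6
grasp_force: 0.0
```

Call:
carry_out(moves=[[22,-22.6,5.6,-0.0023,0.013,0.0208,0.85],[22,-22.6,5.6,-0.0023,0.013,0.0208,0.85],[22,-22.6,5.6,-0.0023,0.013,0.0208,0.85],[22,-22.6,5.6,-0.0023,0.013,0.0208,0.85],[22,-22.6,5.6,-0.0023,0.013,0.0208,0.85],[22,-22.6,5.6,-0.0023,0.013,0.0208,0.85],[22,-22.6,5.6,-0.0023,0.013,0.0208,0.85],[22,-22.6,5.6,-0.0023,0.013,0.0208,0.85]])

```text
t: 1.48
position: [490.5, -129.3, 165.6]
ee_rot: [-3.121, -0.06, -0.33]
ft_force: [0.1, -0.2, 0.2]
finger_gap: 74.4
grasp_force: 0.0
```

```bash
python3 - <<'E'
from geo import *
import cv2
a,R=pose('red',-7,140); b,_=pose('red',-7,36)
plan((a,R,2),(b,R,4))
c=calibration('wrist'); print(c)
cv2.imwrite("pics/w1.png",read_camera('wrist')[:,:,::-1])
E
```

```text
t 1.48 at [ 490.5 -129.3  165.6]
to [ 489.7 -130.9  165.7] 2 x [-0.4  0.8 -0.1] [ 0.0007 -0.0005 -0.0006]
to [ 511.3 -130.1   63.9] 4 x [-0. -0. 26.] [0. 0. 0.]
{'fx': 297.3186396354542, 'fy': 297.3186396354542, 'cx': 261.25645436303495, 'cy': 195.27078111022243, 'R': array([[ 0.03855559, -0.99925589,  0.00106799],
       [-0.99476258, -0.03828093,  0.09477331],
       [-0.09466191, -0.00471644, -0.99549831]]), 't': array([-149.62295136,  498.33367464,  390.65896419])}
```

View pics/w1.png

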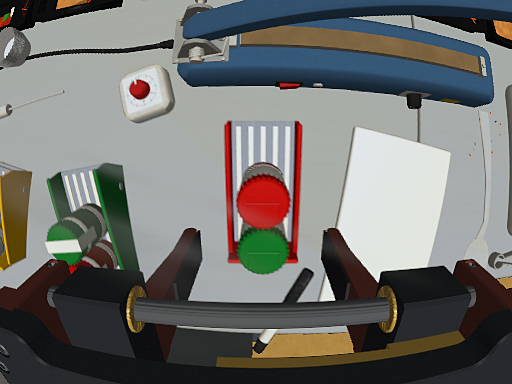

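```bash
cat >> geo.py <<'E'
def wray(c,u,v,z):
    x,y=(u-c['cx'])/c['fx'],(v-c['cy'])/c['fy']; th=np.hypot(x,y)
    d=np.array([x/th*np.sin(th),y/th*np.sin(th),np.cos(th)]); R=np.array(c['R'])
    d=R.T@d; o=-R.T@np.array(c['t']); return o+d*(z-o[2])/d[2]
def loc(f,P):
    P=np.array(P)-[F[f][0],F[f][1],0]; return Rn.from_euler('z',-F[f][2]).apply(P).round(1)
E
python3 - <<'E'
from geo import *
c=calibration('wrist')
for u,v,z in [(263,202,99.4),(263,253,90.4),(229,123,65.5),(298,123,65.5),(231,262,40),(297,262,40)]:
    p=wray(c,u,v,z); print(p.round(1),loc('red',p))
E
```

```text
[ 512.7 -128.1   99.4] [-13.    1.9  99.4]
[ 466.6 -129.9   90.4] [-59.1   1.9  90.4]
[581.8 -93.8  65.5] [57.4 33.4 65.5]
[ 584.3 -158.3   65.5] [ 57.3 -31.1  65.5]
[440.2 -97.1  40. ] [-84.2  35.8  40. ]
[ 442.8 -167.4   40. ] [-84.4 -34.5  40. ]
```

```bash
sed -i "s/^F=.*/F={'red':[531,-128.7,.04],'green':[480,70.5,.15]}/" geo.py; python3 - <<'E'
from geo import *
b,R=pose('red',-7,36,y=1)
u=rot(.04,0)
plan((b,R,6),(pose('red',-7,146,y=1)[0],R,5),([520,-262,165],u,6),([520,-262,50],u,5))
E
```

```text
t 1.53 at [ 493.2 -126.1  165.8]
to [ 516.5 -128.3   63.9] 6 x [ 0.2  0.5 17.4] [-0.0001 -0.0006 -0.0004]
to [ 493.6 -129.2  171.5] 5 x [ -0.   0. -22.] [0. 0. 0.]
to [ 520 -262  165] 6 x [ 3.4 22.3  1.5] [-0.     -0.0349  0.    ]
to [ 520 -262   50] 5 x [ 0. -0. 23.] [0. 0. 0.]
```

Call:
carry_out(moves=[[0.2,0.5,17.4,0,0,0,0.85],[0.2,0.5,17.4,0,0,0,0.85],[0.2,0.5,17.4,0,0,0,0.85],[0.2,0.5,17.4,0,0,0,0.85],[0.2,0.5,17.4,0,0,0,0.85],[0.2,0.5,17.4,0,0,0,0.85],[0,0,0,0,0,0,0.85],[0,0,0,0,0,0,0.4]])

```text
t: 2.2
position: [512.3, -132.8, 63.2]
ee_rot: [-3.12, -0.062, -0.326]
ft_force: [-0.3, -0.3, -0.3]
finger_gap: 71.0
grasp_force: 0.0
```

Call:
carry_out(moves=[[0,0,0,0,0,0,0.3],[0,0,0,0,0,0,0.3],[0,0,0,0,0,0,0.3],[0,0,0,0,0,0,0.3]])

```text
t: 2.53
position: [513.5, -133.3, 64.9]
ee_rot: [-3.122, -0.062, -0.332]
ft_force: [-0.4, -0.3, 2.5]
finger_gap: 45.8
grasp_force: 20.0
```

```bash
python3 - <<'E'
from geo import *
import cv2
u=rot(.04,0)
plan((pose('red',-7,36,y=1)[0],pose('red',-7,36)[1],1))
cv2.imwrite("pics/w2.png",np.hstack([read_camera('wrist')[100:300,100:400],read_camera('scene')[140:340,180:480]])[:,:,::-1])
E
```

```text
t 2.53 at [ 513.5 -133.3   64.9]
to [ 516.5 -128.3   63.9] 1 x [ 2.9 -4.9  1.6] [ 0.0024 -0.0022  0.    ]
```

View pics/w2.png

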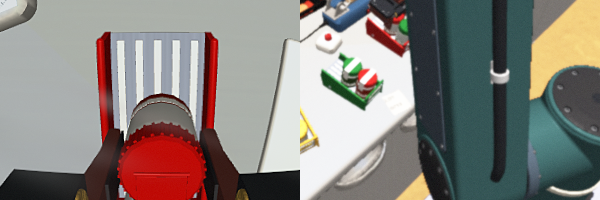

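Call:
carry_out(moves=[[0,0,-12,0,0,0,0.3],[0,0,-24,0,0,0,0.3],[0,0,-24,0,0,0,0.3],[0,0,-24,0,0,0,0.3],[0,0,-24,0,0,0,0.3],[3.4,22,1.5,0,-0.035,0,0.3],[3.4,22,1.5,0,-0.035,0,0.3],[3.4,22,1.5,0,-0.035,0,0.3]])

```text
t: 3.3
position: [504.0, -200.0, 168.2]
ee_rot: [3.136, 0.063, 0.165]
ft_force: [1.3, 0.3, -1.4]
finger_gap: 45.8
grasp_force: 20.0
```

Call:
carry_out(moves=[[3.4,22,1.5,0,-0.035,0,0.3],[3.4,22,1.5,0,-0.035,0,0.3],[3.4,22,1.5,0,-0.035,0,0.3],[0,0,0,0,0,0,0.3]])

```text
t: 3.63
position: [519.4, -269.2, 163.4]
ee_rot: [3.136, 0.06, 0.002]
ft_force: [0.5, -0.1, -0.9]
finger_gap: 45.6
grasp_force: 20.0
```

```bash
python3 - <<'E'
from geo import *
u=rot(.04,0)
s=read_state();print(s['ft_force'],s['finger_gap'],s['grasp_force'])
plan(([520,-262,60],u,5),([520,-262,47],u,3))
E
```

```text
[ 0.46782431 -0.06792965 -0.86564877] 45.6405314474743 19.999718964099884
t 3.63 at [ 519.4 -269.2  163.4]
to [ 520 -262   60] 5 x [ 0.2 -1.5 20.7] [ 0.001  -0.0002 -0.0004]
to [ 520 -262   47] 3 x [ 0.  -0.   4.3] [0. 0. 0.]
```

Call:
carry_out(moves=[[0,0,21,0,0,0,0.3],[0,0,21,0,0,0,0.3],[0,0,21,0,0,0,0.3],[0,0,21,0,0,0,0.3],[0,0,21,0,0,0,0.3],[0,0,6,0,0,0,0.3],[0,0,0,0,0,0,0.3]])

```text
t: 4.22
position: [515.4, -263.6, 50.8]
ee_rot: [-3.14, -0.062, 0.005]
ft_force: [0.4, 0.3, -1.6]
finger_gap: 45.9
grasp_force: 20.0
```

Call:
carry_out(moves=[[0,0,2,0,0,0,0.3],[0,0,0,0,0,0,0.3]])

```text
t: 4.38
position: [517.8, -265.4, 51.4]
ee_rot: [3.138, 0.062, 0.003]
ft_force: [-0.2, 0.5, -1.0]
finger_gap: 45.9
grasp_force: 20.0
```

Call:
carry_out(moves=[[0,0,2,0,0,0,0.3],[0,0,0,0,0,0,0.3]])

```text
t: 4.55
position: [517.8, -265.4, 49.2]
ee_rot: [3.138, 0.062, 0.003]
ft_force: [1.1, 0.3, -1.3]
finger_gap: 45.6
grasp_force: 20.0
```

Call:
carry_out(moves=[[0,0,2,0,0,0,0.3],[0,0,0,0,0,0,0.3]])

```text
t: 4.72
position: [518.1, -265.6, 47.4]
ee_rot: [3.138, 0.062, 0.004]
ft_force: [0.7, -0.4, 3.6]
finger_gap: 45.8
grasp_force: 20.0
```

Call:
carry_out(moves=[[0,0,1,0,0,0,0.3],[0,0,0,0,0,0,0.3]])

```text
t: 4.88
position: [518.3, -265.6, 46.8]
ee_rot: [3.138, 0.062, 0.004]
ft_force: [-0.1, 0.7, 8.0]
finger_gap: 45.8
grasp_force: 20.0
```

Call:
carry_out(moves=[[0,0,-0.5,0,0,0,0.75],[0,0,0,0,0,0,0.75],[0,0,0,0,0,0,0.75],[0,0,0,0,0,0,0.75],[0,0,-20,0,0,0,0.8],[0,0,-30,0,0,0,0.8],[0,0,-40,0,0,0,0.8],[0,0,0,0,0,0,0.8]])

```text
t: 5.55
position: [520.9, -267.4, 142.3]
ee_rot: [3.133, 0.062, 0.014]
ft_force: [1.4, 0.9, 1.1]
finger_gap: 70.4
grasp_force: 0.0
```

```bash
python3 - <<'E'
from geo import *
a,R=pose('red',-51,100,y=1); b,_=pose('red',-51,36,y=1); d,_=pose('red',-51,150,y=1)
u=rot(.04,0)
s=read_state();print(s['ft_force'],s['finger_gap'])
plan((a,R,7),(b,R,4),(d,R,6),([430,-262,165],u,6),([430,-262,55],u,5))
E
```

```text
[1.35339922 0.94292493 1.1314442 ] 70.35260943237719
t 5.55 at [ 520.9 -267.4  142.3]
to [ 459.2 -130.6  117.8] 7 x [ -8.3 -19.9   2.6] [0.0011 0.0287 0.0001]
to [ 472.5 -130.    55.2] 4 x [ 0.  0. 16.] [0. 0. 0.]
to [ 448.8 -131.   166.7] 6 x [  0.   0. -19.] [0. 0. 0.]
to [ 430 -262  165] 6 x [-4.  21.7 -0.2] [-0.     -0.0349  0.    ]
to [ 430 -262   55] 5 x [-0. -0. 22.] [0. 0. 0.]
```

Call:
carry_out(moves=[[-8.3,-19.9,2.6,0.001,0.0287,0,0.8],[-8.3,-19.9,2.6,0.001,0.0287,0,0.8],[-8.3,-19.9,2.6,0.001,0.0287,0,0.8],[-8.3,-19.9,2.6,0.001,0.0287,0,0.8],[-8.3,-19.9,2.6,0.001,0.0287,0,0.8],[-8.3,-19.9,2.6,0.001,0.0287,0,0.8],[-8.3,-19.9,2.6,0.001,0.0287,0,0.8],[0,0,0,0,0,0,0.8]])

```text
t: 6.22
position: [450.0, -123.5, 111.1]
ee_rot: [-3.112, -0.063, -0.306]
ft_force: [-0.7, 1.1, -0.0]
finger_gap: 70.4
grasp_force: 0.0
```

```bash
python3 - <<'E'
from geo import *
b,R=pose('red',-51,36,y=1)
plan((b,R,4))
E
```

```text
t 6.22 at [ 450.  -123.5  111.1]
to [ 472.5 -130.    55.2] 4 x [ 2.6  2.  14.8] [-0.0025  0.0033 -0.0001]
```

Call:
carry_out(moves=[[0,0,0,0,0,0,0.8],[0,0,0,0,0,0,0.8]])

```text
t: 6.38
position: [456.6, -128.9, 113.5]
ee_rot: [-3.117, -0.062, -0.316]
ft_force: [0.1, -0.5, 0.5]
finger_gap: 70.3
grasp_force: 0.0
```

```bash
python3 - <<'E'
from geo import *
b,R=pose('red',-51,36,y=1)
plan((b,R,5))
E
```

```text
t 6.38 at [ 456.6 -128.9  113.5]
to [ 472.5 -130.    55.2] 5 x [ 0.7  0.4 12.1] [-0.0008  0.0014 -0.0001]
```

Call:
carry_out(moves=[[0.7,0,12,0,0,0,0.8],[0.7,0,12,0,0,0,0.8],[0.7,0,12,0,0,0,0.8],[0.7,0,12,0,0,0,0.8],[0,0,12,0,0,0,0.8],[0,0,0,0,0,0,0.8],[0,0,0,0,0,0,0.8],[0,0,0,0,0,0,0.3]])

```text
t: 7.05
position: [471.1, -127.9, 55.2]
ee_rot: [-3.116, -0.062, -0.315]
ft_force: [-0.1, -0.4, 0.7]
finger_gap: 66.6
grasp_force: 0.0
```

Call:
carry_out(moves=[[0,0,0,0,0,0,0.3],[0,0,0,0,0,0,0.3],[0,0,0,0,0,0,0.3],[0,0,0,0,0,0,0.3]])

```text
t: 7.38
position: [470.5, -127.3, 55.3]
ee_rot: [-3.116, -0.062, -0.316]
ft_force: [-1.2, 0.2, 4.0]
finger_gap: 45.3
grasp_force: 20.0
```

Call:
carry_out(moves=[[0,0,-12,0,0,0,0.3],[0,0,-20,0,0,0,0.3],[0,0,-20,0,0,0,0.3],[0,0,-20,0,0,0,0.3],[0,0,-20,0,0,0,0.3],[0,0,-20,0,0,0,0.3],[-4,22,0,0,-0.035,0,0.3],[-4,22,0,0,-0.035,0,0.3]])

```text
t: 8.05
position: [441.2, -172.7, 164.3]
ee_rot: [-3.127, -0.065, -0.206]
ft_force: [0.2, 0.3, -1.4]
finger_gap: 46.0
grasp_force: 20.0
```

Call:
carry_out(moves=[[-4,22,0,0,-0.035,0,0.3],[-4,22,0,0,-0.035,0,0.3],[-4,22,0,0,-0.035,0,0.3],[-4,22,0,0,-0.035,0,0.3],[0,0,0,0,0,0,0.3],[0,0,0,0,0,0,0.3],[0,0,0,0,0,0,0.3]])

```text
t: 8.63
position: [428.8, -260.5, 160.7]
ee_rot: [-3.135, -0.063, 0.015]
ft_force: [0.1, 0.3, -0.8]
finger_gap: 45.9
grasp_force: 20.0
```

```bash
python3 - <<'E'
from geo import *
u=rot(.04,0)
plan(([430,-262,54],u,6))
E
```

```text
t 8.63 at [ 428.8 -260.5  160.7]
to [ 430 -262   54] 6 x [ 0.3  0.3 17.8] [-0.0011  0.0015  0.    ]
```

Jar will touch at TCP z ≈ 47.5.

Call:
carry_out(moves=[[0,0,18,0,0.0015,0,0.3],[0,0,18,0,0.0015,0,0.3],[0,0,18,0,0.0015,0,0.3],[0,0,18,0,0.0015,0,0.3],[0,0,18,0,0.0015,0,0.3],[0,0,17,0,0,0,0.3],[0,0,3,0,0,0,0.3],[0,0,0,0,0,0,0.3]])

```text
t: 9.3
position: [427.5, -259.0, 50.3]
ee_rot: [-3.133, -0.064, 0.006]
ft_force: [1.0, -0.4, -0.9]
finger_gap: 45.3
grasp_force: 20.0
```

Call:
carry_out(moves=[[0,0,2,0,0,0,0.3],[0,0,0,0,0,0,0.3],[0,0,0,0,0,0,0.3]])

```text
t: 9.55
position: [429.4, -261.1, 50.0]
ee_rot: [-3.137, -0.063, 0.0]
ft_force: [-0.3, -0.4, -1.5]
finger_gap: 45.8
grasp_force: 20.0
```

Call:
carry_out(moves=[[0,0,1,0,0,0,0.3],[0,0,0,0,0,0,0.3]])

```text
t: 9.72
position: [429.1, -261.0, 48.5]
ee_rot: [-3.136, -0.063, 0.001]
ft_force: [-0.3, -0.3, -0.9]
finger_gap: 46.1
grasp_force: 20.0
```

Call:
carry_out(moves=[[0,0,1,0,0,0,0.3],[0,0,0,0,0,0,0.3],[0,0,0,0,0,0,0.8],[0,0,0,0,0,0,0.8],[0,0,0,0,0,0,0.8],[0,0,0,0,0,0,0.8],[0,0,-25,0,0,0,0.8],[0,0,-35,0,0,0,0.8]])

```text
t: 10.38
position: [426.5, -259.3, 105.1]
ee_rot: [-3.131, -0.063, 0.011]
ft_force: [0.3, -0.2, -0.7]
finger_gap: 70.2
grasp_force: 0.0
```

Call:
carry_out(moves=[[22,0,-8,0,0,0,0.8],[22,0,0,0,0,0,0.8],[22,0,0,0,0,0,0.8],[22,8,0,0,0,0,0.8],[0,0,0,0,0,0,0.8],[0,0,0,0,0,0,0.8],[0,0,0,0,0,0,0.8]])

```text
t: 10.97
position: [516.0, -265.0, 114.3]
ee_rot: [-3.135, -0.063, 0.005]
ft_force: [-0.1, -0.4, 0.1]
finger_gap: 70.1
grasp_force: 0.0
```

```bash
python3 - <<'E'
from geo import *
import cv2
u=rot(.04,0)
plan(([518.3,-265.6,47.2],u,6))
c=calibration('wrist')
cv2.imwrite("pics/w3.png",read_camera('wrist')[:,:,::-1])
E
```

```text
t 10.97 at [ 516.  -265.   114.3]
to [ 518.3 -265.6   47.2] 6 x [ 0.4  0.2 11.2] [-0.0011  0.0005  0.0001]
```

View pics/w3.png

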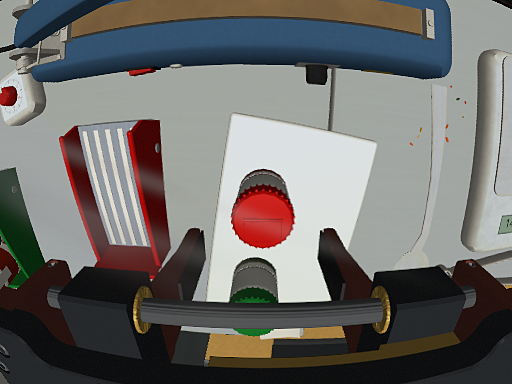

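Call:
carry_out(moves=[[0.4,0.2,11,0,0,0,0.8],[0.4,0.2,11,0,0,0,0.8],[0.4,0.2,11,0,0,0,0.8],[0.4,0.2,11,0,0,0,0.8],[0.4,0.2,11,0,0,0,0.8],[0.4,0.2,11,0,0,0,0.8],[0,0,0,0,0,0,0.8],[0,0,0,0,0,0,0.3]])

```text
t: 11.68
position: [518.8, -265.9, 47.8]
ee_rot: [-3.134, -0.063, 0.005]
ft_force: [1.6, 0.3, -0.1]
finger_gap: 66.2
grasp_force: 0.0
```

Call:
carry_out(moves=[[0,0,0,0,0,0,0.3],[0,0,0,0,0,0,0.3],[0,0,0,0,0,0,0.3],[0,0,0,0,0,0,0.3],[0,0,-15,0,0,0,0.3],[0,0,-25,0,0,0,0.3],[0,0,-35,0,0,0,0.3],[0,0,-35,0,0,0,0.3]])

```text
t: 12.35
position: [518.7, -266.3, 159.5]
ee_rot: [-3.134, -0.063, 0.005]
ft_force: [-1.2, -1.0, -0.6]
finger_gap: 46.0
grasp_force: 20.0
```

Call:
carry_out(moves=[[0,0,0,0,0,0,0.3],[0,0,0,0,0,0,0.3]])

```text
t: 12.52
position: [521.2, -267.9, 161.4]
ee_rot: [-3.139, -0.063, -0.005]
ft_force: [-0.1, -0.9, -1.1]
finger_gap: 46.0
grasp_force: 20.0
```

```bash
python3 - <<'E'
from geo import *
c=calibration('wrist'); s=read_state(); print(s['position'],s['finger_gap'])
print(wray(c,263,216,s['position'][2]-36+72))  # rough: camera is higher by ~40 relative than at pic time
a,R=pose('red',-45,100); b,_=pose('red',-45,42)
plan((a,R,8),(b,R,6))
E
```

```text
[ 521.15761554 -267.92986034  161.35858827] 45.99933231787138
[ 554.90397841 -268.79900872  197.35858827]
t 12.52 at [ 521.2 -267.9  161.4]
to [ 465.3 -131.3  118.4] 8 x [ -6.8 -17.3   4.8] [-0.0003  0.0258  0.    ]
to [ 477.3 -130.8   61.7] 6 x [-0.  -0.   9.7] [0. 0. 0.]
```

Call:
carry_out(moves=[[-6.8,-17.3,4.8,0,0.026,0,0.3],[-6.8,-17.3,4.8,0,0.026,0,0.3],[-6.8,-17.3,4.8,0,0.026,0,0.3],[-6.8,-17.3,4.8,0,0.026,0,0.3],[-6.8,-17.3,4.8,0,0.026,0,0.3],[-6.8,-17.3,4.8,0,0.026,0,0.3],[-6.8,-17.3,4.8,0,0.026,0,0.3],[-6.8,-17.3,4.8,0,0.026,0,0.3]])

```text
t: 13.18
position: [461.4, -129.0, 114.9]
ee_rot: [-3.114, -0.061, -0.32]
ft_force: [0.6, 0.0, -2.0]
finger_gap: 46.1
grasp_force: 20.0
```

Call:
carry_out(moves=[[0,0,0,0,0,0,0.3],[0,0,0,0,0,0,0.3],[0,0,0,0,0,0,0.3],[0,0,0,0,0,0,0.3]])

```text
t: 13.52
position: [464.8, -131.7, 116.9]
ee_rot: [-3.116, -0.062, -0.324]
ft_force: [0.2, 0.2, -1.7]
finger_gap: 45.8
grasp_force: 20.0
```

```bash
python3 - <<'E'
from geo import *
a,R=pose('red',-45,100); b,_=pose('red',-45,42)
plan((b,R,6))
c=calibration('wrist'); s=read_state(); RR=Rn.from_rotvec(s['ee_rot'])
# jar offset in tool frame from earlier picture: lid centre lies 31.3 mm beyond... along tool z at picture time
x,y=(263-c['cx'])/c['fx'],(216-c['cy'])/c['fy']; th=np.hypot(x,y)
Rc=np.array(c['R']); o=RR.inv().apply(-Rc.T@c['t']-s['position']); d=RR.inv().apply(Rc.T@np.array([x/th*np.sin(th),y/th*np.sin(th),np.cos(th)]))
print('lid in tool frame', o+d*(31.3-o[2])/d[2])
E
```

```text
t 13.52 at [ 464.8 -131.7  116.9]
to [ 477.3 -130.8   61.7] 6 x [ 0.1 -0.   9.4] [-0.0007  0.0003 -0.0002]
lid in tool frame [ 7.46694789  2.58904972 31.3       ]
```

Call:
carry_out(moves=[[0,0,9.4,0,0,0,0.3],[0,0,9.4,0,0,0,0.3],[0,0,9.4,0,0,0,0.3],[0,0,9.4,0,0,0,0.3],[0,0,9.4,0,0,0,0.3],[0,0,9,0,0,0,0.3],[0,0,0,0,0,0,0.3],[0,0,0,0,0,0,0.3]])

```text
t: 14.18
position: [474.5, -129.4, 61.0]
ee_rot: [-3.114, -0.062, -0.32]
ft_force: [0.1, -1.0, -1.2]
finger_gap: 45.8
grasp_force: 20.0
```

Call:
carry_out(moves=[[0,0,2,0,0,0,0.3],[0,0,0,0,0,0,0.3],[0,0,0,0,0,0,0.3]])

```text
t: 14.43
position: [475.5, -129.7, 60.1]
ee_rot: [-3.115, -0.062, -0.324]
ft_force: [-0.6, -0.6, -1.0]
finger_gap: 45.8
grasp_force: 20.0
```

Call:
carry_out(moves=[[0,0,1.5,0,0,0,0.3],[0,0,0,0,0,0,0.3],[0,0,0,0,0,0,0.3]])

```text
t: 14.68
position: [475.6, -129.6, 58.5]
ee_rot: [-3.115, -0.062, -0.323]
ft_force: [0.2, -0.4, -1.5]
finger_gap: 45.6
grasp_force: 20.0
```

Deck contact expected at z≈57; one more step, then release, lift and view.

Call:
carry_out(moves=[[0,0,1,0,0,0,0.3],[0,0,0,0,0,0,0.3],[0,0,0,0,0,0,0.65],[0,0,0,0,0,0,0.65],[0,0,0,0,0,0,0.65],[0,0,0,0,0,0,0.65],[0,0,-20,0,0,0,0.65],[0,0,-30,0,0,0,0.65]])

```text
t: 15.35
position: [463.9, -129.4, 104.6]
ee_rot: [-3.113, -0.061, -0.315]
ft_force: [0.5, 0.1, 0.2]
finger_gap: 57.2
grasp_force: 0.0
```

Call:
carry_out(moves=[[0,0,-25,0,0,0,0.8],[0,0,-25,0,0,0,0.8],[0,0,0,0,0,0,0.8],[0,0,0,0,0,0,0.8],[0,0,0,0,0,0,0.8]])

```text
t: 15.77
position: [455.1, -130.8, 154.8]
ee_rot: [-3.115, -0.062, -0.322]
ft_force: [0.4, 0.5, -0.7]
finger_gap: 70.2
grasp_force: 0.0
```

```bash
python3 - <<'E'
from geo import *
import cv2
a,R=pose('green',-7,110,y=1); b,_=pose('green',-7,36,y=1)
plan((a,R,10),(b,R,5))
cv2.imwrite("pics/w4.png",read_camera('wrist')[:,:,::-1])
E
```

```text
t 15.77 at [ 455.1 -130.8  154.8]
to [450.3  67.  136.3] 10 x [  0.9 -19.8   2.1] [ 0.0017  0.0003 -0.0109]
to [465.5  69.3  63.9] 5 x [ 0.  -0.  14.8] [0. 0. 0.]
```

View pics/w4.png

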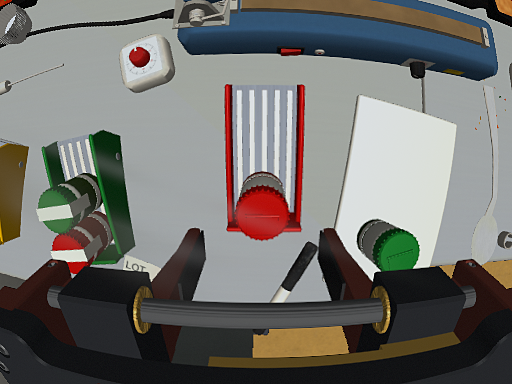

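Call:
carry_out(moves=[[0.9,-19.8,2,0.0017,0,-0.011,0.8],[0.9,-19.8,2,0.0017,0,-0.011,0.8],[0.9,-19.8,2,0.0017,0,-0.011,0.8],[0.9,-19.8,2,0.0017,0,-0.011,0.8],[0.9,-19.8,2,0.0017,0,-0.011,0.8],[0.9,-19.8,2,0.0017,0,-0.011,0.8],[0.9,-19.8,2,0.0017,0,-0.011,0.8],[0.9,-19.8,2,0.0017,0,-0.011,0.8]])

```text
t: 16.48
position: [452.1, 28.9, 139.9]
ee_rot: [-3.104, -0.201, -0.318]
ft_force: [0.2, 0.6, 0.6]
finger_gap: 70.3
grasp_force: 0.0
```

Call:
carry_out(moves=[[0.9,-19.8,2,0.0017,0,-0.011,0.8],[0.9,-19.8,2,0.0017,0,-0.011,0.8],[0,0,0,0,0,0,0.8],[0,0,0,0,0,0,0.8],[0,0,0,0,0,0,0.8],[0,0,0,0,0,0,0.8]])

```text
t: 16.98
position: [450.3, 66.7, 137.6]
ee_rot: [-3.101, -0.234, -0.321]
ft_force: [-0.6, 0.5, -0.3]
finger_gap: 70.4
grasp_force: 0.0
```

```bash
python3 - <<'E'
from geo import *
import cv2
b,R=pose('green',-7,36,y=1)
plan((b,R,6))
c=calibration('wrist'); i=read_camera('wrist')
cv2.imwrite("pics/w5.png",i[:,:,::-1])
np.save('c5.npy',c,allow_pickle=True)
h=cv2.cvtColor(i,cv2.COLOR_RGB2HSV)
E
```

```text
t 16.98 at [450.3  66.7 137.6]
to [465.5  69.3  63.9] 6 x [-0.  -0.1 12.5] [0.0001 0.0006 0.0001]
```

View pics/w5.png

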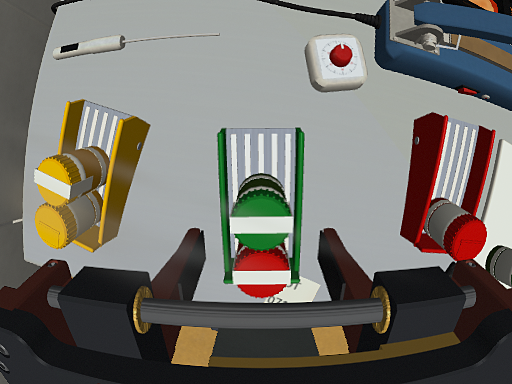

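Call:
carry_out(moves=[[0.5,0,12.4,0,0,0,0.8],[0.5,0,12.4,0,0,0,0.8],[0.5,0,12.4,0,0,0,0.8],[0.5,0,12.4,0,0,0,0.8],[0.5,0,12.4,0,0,0,0.8],[0.5,0,12.4,0,0,0,0.8],[0,0,0,0,0,0,0.8],[0,0,0,0,0,0,0.8]])

```text
t: 17.7
position: [468.0, 69.4, 65.5]
ee_rot: [-3.101, -0.234, -0.32]
ft_force: [0.1, 1.1, -0.4]
finger_gap: 70.4
grasp_force: 0.0
```

Call:
carry_out(moves=[[0,0,0,0,0,0,0.3],[0,0,0,0,0,0,0.3],[0,0,0,0,0,0,0.3],[0,0,0,0,0,0,0.3],[0,0,0,0,0,0,0.3]])

```text
t: 18.12
position: [468.7, 70.0, 66.4]
ee_rot: [-3.101, -0.236, -0.324]
ft_force: [-0.9, -0.9, 5.1]
finger_gap: 45.9
grasp_force: 20.0
```

```bash
python3 - <<'E'
from geo import *
d,R=pose('green',-4,146,y=1)
u=rot(.1,0)
plan((d,R,6),([475,-35,150],u,6),([475,-35,44],u,6))
E
```

```text
t 18.12 at [468.7  70.   66.4]
to [445.9  66.4 172.2] 6 x [ -0.1   0.  -18. ] [0.0001 0.0002 0.0003]
to [475 -35 150] 6 x [ 2.2 17.4  4. ] [-0.0009 -0.0349  0.0083]
to [475 -35  44] 6 x [ 0.  -0.  17.7] [0. 0. 0.]
```

Call:
carry_out(moves=[[0,0,-12,0,0,0,0.3],[0,0,-20,0,0,0,0.3],[0,0,-20,0,0,0,0.3],[0,0,-20,0,0,0,0.3],[0,0,-20,0,0,0,0.3],[0,0,-16,0,0,0,0.3],[2.2,17.4,4,0,-0.035,0.008,0.3],[2.2,17.4,4,0,-0.035,0.008,0.3]])

```text
t: 18.78
position: [457.0, 33.4, 166.0]
ee_rot: [-3.116, -0.214, -0.216]
ft_force: [0.4, -0.2, -2.1]
finger_gap: 45.2
grasp_force: 20.0
```

Call:
carry_out(moves=[[2.2,17.4,4,0,-0.035,0.008,0.3],[2.2,17.4,4,0,-0.035,0.008,0.3],[2.2,17.4,4,0,-0.035,0.008,0.3],[2.2,17.4,4,0,-0.035,0.008,0.3],[0,0,0,0,0,0,0.3],[0,0,0,0,0,0,0.3],[0,0,0,0,0,0,0.3],[0,0,0,0,0,0,0.3]])

```text
t: 19.45
position: [474.8, -33.6, 149.1]
ee_rot: [-3.133, -0.164, 0.006]
ft_force: [0.3, -0.6, -0.9]
finger_gap: 45.8
grasp_force: 20.0
```

```bash
python3 - <<'E'
from geo import *
u=rot(.1,0)
plan(([475,-35,42],u,6))
E
```

```text
t 19.45 at [474.8 -33.6 149.1]
to [475 -35  42] 6 x [ 0.   0.3 17.8] [-0.0008  0.0006  0.0007]
```

Call:
carry_out(moves=[[0,0,18,0,0,0,0.3],[0,0,18,0,0,0,0.3],[0,0,18,0,0,0,0.3],[0,0,18,0,0,0,0.3],[0,0,18,0,0,0,0.3],[0,0,16,0,0,0,0.3],[0,0,0,0,0,0,0.3],[0,0,0,0,0,0,0.3]])

```text
t: 20.12
position: [474.3, -33.3, 43.0]
ee_rot: [-3.133, -0.164, 0.008]
ft_force: [0.5, -0.2, 0.4]
finger_gap: 45.4
grasp_force: 20.0
```

Call:
carry_out(moves=[[0,0,2.5,0,0,0,0.3],[0,0,0,0,0,0,0.3],[0,0,0,0,0,0,0.3]])

```text
t: 20.37
position: [476.2, -34.1, 41.5]
ee_rot: [-3.134, -0.163, 0.003]
ft_force: [-0.6, -1.0, -0.8]
finger_gap: 45.9
grasp_force: 20.0
```

Call:
carry_out(moves=[[0,0,1.5,0,0,0,0.3],[0,0,0,0,0,0,0.3],[0,0,0,0,0,0,0.3]])

```text
t: 20.62
position: [475.7, -34.2, 39.3]
ee_rot: [-3.133, -0.163, 0.005]
ft_force: [0.1, 0.6, -0.7]
finger_gap: 45.7
grasp_force: 20.0
```

Call:
carry_out(moves=[[0,0,1.3,0,0,0,0.3],[0,0,0,0,0,0,0.3],[0,0,0,0,0,0,0.3]])

```text
t: 20.87
position: [475.4, -34.1, 37.7]
ee_rot: [-3.133, -0.163, 0.006]
ft_force: [-0.2, -1.5, -0.0]
finger_gap: 45.5
grasp_force: 20.0
```

Call:
carry_out(moves=[[0,0,0,0,0,0,0.65],[0,0,0,0,0,0,0.65],[0,0,0,0,0,0,0.65],[0,0,0,0,0,0,0.65],[0,0,-20,0,0,0,0.65],[0,0,-30,0,0,0,0.7],[0,0,-40,0,0,0,0.8],[0,0,0,0,0,0,0.8]])

```text
t: 21.53
position: [480.0, -35.3, 133.4]
ee_rot: [-3.136, -0.163, -0.01]
ft_force: [0.6, -0.5, 0.9]
finger_gap: 69.1
grasp_force: 0.0
```

Call:
carry_out(moves=[[0,0,0,0,0,0,0.8],[0,0,0,0,0,0,0.8]])

```text
t: 21.7
position: [475.6, -34.4, 127.7]
ee_rot: [-3.133, -0.163, 0.005]
ft_force: [-0.6, -0.0, -1.0]
finger_gap: 70.0
grasp_force: 0.0
```

```bash
python3 - <<'E'
from geo import *
a,R=pose('green',-48,100,y=1)
plan((a,R,8))
E
```

```text
t 21.7 at [475.6 -34.4 127.7]
to [411.8  61.2 117.8] 8 x [ -6.5 -12.8   0.7] [ 0.0001  0.0265 -0.0058]
```

Call:
carry_out(moves=[[-6.5,-12.8,0.7,0,0.0262,-0.0058,0.8],[-6.5,-12.8,0.7,0,0.0262,-0.0058,0.8],[-6.5,-12.8,0.7,0,0.0262,-0.0058,0.8],[-6.5,-12.8,0.7,0,0.0262,-0.0058,0.8],[-6.5,-12.8,0.7,0,0.0262,-0.0058,0.8],[-6.5,-12.8,0.7,0,0.0262,-0.0058,0.8],[-6.5,-12.8,0.7,0,0.0262,-0.0058,0.8],[-6.5,-12.8,0.7,0,0.0262,-0.0058,0.8]])

```text
t: 22.37
position: [410.3, 61.4, 116.4]
ee_rot: [-3.101, -0.233, -0.318]
ft_force: [0.8, -0.1, -0.4]
finger_gap: 70.3
grasp_force: 0.0
```

Call:
carry_out(moves=[[0,0,0,0,0,0,0.8],[0,0,0,0,0,0,0.8],[0,0,0,0,0,0,0.8],[0,0,0,0,0,0,0.8]])

```text
t: 22.7
position: [413.7, 60.3, 118.0]
ee_rot: [-3.102, -0.232, -0.322]
ft_force: [0.9, 0.1, 0.4]
finger_gap: 70.3
grasp_force: 0.0
```

```bash
python3 - <<'E'
from geo import *
b,R=pose('green',-51,36,y=1)
Q=R; e=np.array([np.cos(.15),np.sin(.15),.21])*3
plan((b+e,R,6))
E
```

```text
t 22.7 at [413.7  60.3 118. ]
to [425.   63.2  55.8] 6 x [-0.2 -0.2 10.5] [ 0.0001  0.0004 -0.0001]
```

Call:
carry_out(moves=[[-0.2,-0.2,10.5,0,0,0,0.8],[-0.2,-0.2,10.5,0,0,0,0.8],[-0.2,-0.2,10.5,0,0,0,0.8],[-0.2,-0.2,10.5,0,0,0,0.8],[-0.2,-0.2,10.5,0,0,0,0.8],[-0.2,-0.2,10.5,0,0,0,0.8],[0,0,0,0,0,0,0.8],[0,0,0,0,0,0,0.8]])

```text
t: 23.37
position: [424.3, 63.3, 55.7]
ee_rot: [-3.102, -0.232, -0.32]
ft_force: [-0.4, -0.2, -0.5]
finger_gap: 70.2
grasp_force: 0.0
```

Call:
carry_out(moves=[[0,0,0,0,0,0,0.3],[0,0,0,0,0,0,0.3],[0,0,0,0,0,0,0.3],[0,0,0,0,0,0,0.3],[0,0,0,0,0,0,0.3]])

```text
t: 23.78
position: [424.1, 63.7, 56.5]
ee_rot: [-3.101, -0.233, -0.323]
ft_force: [0.4, -0.5, 4.5]
finger_gap: 45.9
grasp_force: 20.0
```

```bash
python3 - <<'E'
from geo import *
b,R=pose('green',-51,161,y=1)
p=Rn.identity()
e=np.array([np.cos(.15),np.sin(.15),.21])*3
a,Q=pose('red',8,130)
plan((b+e,R,6),(a,Q,8),(a,Q,3))
E
```

```text
t 23.78 at [424.1  63.7  56.5]
to [399.3  59.3 178.1] 6 x [  0.1   0.1 -20.7] [0.0001 0.0003 0.    ]
to [ 512.  -129.5  159.1] 8 x [10.9 24.9  4.7] [-0.0029  0.      0.0134]
to [ 512.  -129.5  159.1] 3 x [ 0. -0. -0.] [0. 0. 0.]
```

Call:
carry_out(moves=[[0,0,-12,0,0,0,0.3],[0,0,-22,0,0,0,0.3],[0,0,-22,0,0,0,0.3],[0,0,-22,0,0,0,0.3],[0,0,-22,0,0,0,0.3],[0,0,-22,0,0,0,0.3],[11,25,4.7,-0.003,0,0.0134,0.3],[11,25,4.7,-0.003,0,0.0134,0.3]])

```text
t: 24.45
position: [429.7, 14.1, 172.5]
ee_rot: [-3.107, -0.194, -0.328]
ft_force: [0.5, 0.3, -1.5]
finger_gap: 45.6
grasp_force: 20.0
```

Call:
carry_out(moves=[[11,25,4.7,-0.003,0,0.0134,0.3],[11,25,4.7,-0.003,0,0.0134,0.3],[11,25,4.7,-0.003,0,0.0134,0.3],[11,25,4.7,-0.003,0,0.0134,0.3],[11,25,4.7,-0.003,0,0.0134,0.3],[11,25,4.7,-0.003,0,0.0134,0.3]])

```text
t: 24.95
position: [512.7, -130.4, 156.6]
ee_rot: [-3.122, -0.061, -0.323]
ft_force: [0.5, -0.4, 0.2]
finger_gap: 45.5
grasp_force: 20.0
```

Call:
carry_out(moves=[[0,0,0,0,0,0,0.3],[0,0,0,0,0,0,0.3],[0,0,0,0,0,0,0.3],[0,0,0,0,0,0,0.3]])

```text
t: 25.28
position: [511.4, -128.1, 156.6]
ee_rot: [-3.121, -0.064, -0.321]
ft_force: [0.1, -0.1, -1.3]
finger_gap: 45.5
grasp_force: 20.0
```

```bash
python3 - <<'E'
from geo import *
import cv2
a,Q=pose('red',5,43)
plan((a,Q,8))
cv2.imwrite("pics/w6.png",read_camera('wrist')[:,:,::-1])
E
```

```text
t 25.28 at [ 511.4 -128.1  156.6]
to [ 527.1 -128.9   73.3] 8 x [-0.2  0.2 10.6] [0.0001 0.0005 0.0001]
```

View pics/w6.png

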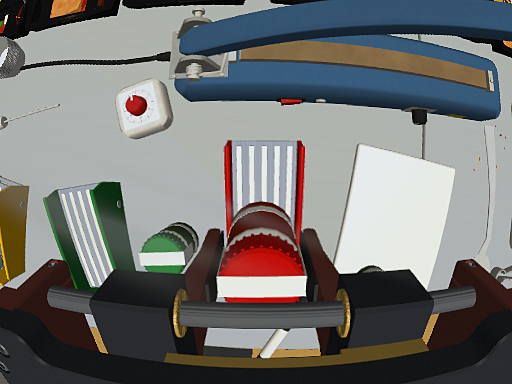

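Call:
carry_out(moves=[[0,0.2,10.6,0,0,0,0.3],[0,0.2,10.6,0,0,0,0.3],[0,0,10.6,0,0,0,0.3],[0,0,10.6,0,0,0,0.3],[0,0,10.6,0,0,0,0.3],[0,0,10.6,0,0,0,0.3],[0,0,10.6,0,0,0,0.3],[0,0,10.6,0,0,0,0.3]])

```text
t: 26.0
position: [530.2, -128.7, 73.4]
ee_rot: [-3.122, -0.064, -0.324]
ft_force: [-0.2, -0.4, -2.3]
finger_gap: 45.5
grasp_force: 20.0
```

Call:
carry_out(moves=[[0,0,0,0,0,0,0.3],[0,0,0,0,0,0,0.3],[0,0,0,0,0,0,0.3]])

```text
t: 26.25
position: [530.1, -129.1, 74.0]
ee_rot: [-3.122, -0.063, -0.324]
ft_force: [0.1, 0.2, -0.3]
finger_gap: 45.9
grasp_force: 20.0
```

Call:
carry_out(moves=[[0,0,3,0,0,0,0.3],[0,0,0,0,0,0,0.3],[0,0,0,0,0,0,0.3]])

```text
t: 26.5
position: [530.8, -129.2, 71.2]
ee_rot: [-3.122, -0.063, -0.324]
ft_force: [0.1, -0.4, -1.5]
finger_gap: 45.7
grasp_force: 20.0
```

Call:
carry_out(moves=[[0,0,2,0,0,0,0.3],[0,0,0,0,0,0,0.3],[0,0,0,0,0,0,0.3]])

```text
t: 26.75
position: [531.1, -129.1, 69.0]
ee_rot: [-3.122, -0.063, -0.324]
ft_force: [-0.1, -0.3, -1.1]
finger_gap: 46.1
grasp_force: 20.0
```

Call:
carry_out(moves=[[0,0,1,0,0,0,0.3],[0,0,0,0,0,0,0.3],[0,0,0,0,0,0,0.3]])

```text
t: 27.0
position: [531.6, -129.3, 68.4]
ee_rot: [-3.122, -0.063, -0.325]
ft_force: [-1.6, 0.9, 3.7]
finger_gap: 45.9
grasp_force: 20.0
```

Contact. Release; the jar slides a few mm to its neighbour.

Call:
carry_out(moves=[[0,0,0,0,0,0,0.65],[0,0,0,0,0,0,0.65],[0,0,0,0,0,0,0.65],[0,0,0,0,0,0,0.65],[0,0,-20,0,0,0,0.65],[0,0,-30,0,0,0,0.65],[0,0,-30,0,0,0,0.8],[0,0,0,0,0,0,0.8]])

```text
t: 27.67
position: [517.0, -130.8, 151.0]
ee_rot: [3.122, 0.063, 0.334]
ft_force: [1.3, -0.6, 0.2]
finger_gap: 67.1
grasp_force: 0.0
```

Call:
carry_out(moves=[[0,0,0,0,0,0,0.8],[0,0,0,0,0,0,0.8],[0,0,0,0,0,0,0.8]])

```text
t: 27.92
position: [514.2, -129.3, 145.2]
ee_rot: [-3.121, -0.063, -0.321]
ft_force: [-0.5, 0.5, -0.6]
finger_gap: 70.3
grasp_force: 0.0
```

```bash
python3 - <<'E'
from geo import *
import cv2
u=rot(.04,0)
plan(([432,-261,125],u,8))
cv2.imwrite("pics/w7.png",read_camera('wrist')[:,:,::-1])
E
```

```text
t 27.92 at [ 514.2 -129.3  145.2]
to [ 432 -261  125] 8 x [-11.2  16.    1.3] [ 0.0001 -0.0256  0.    ]
```

View pics/w7.png

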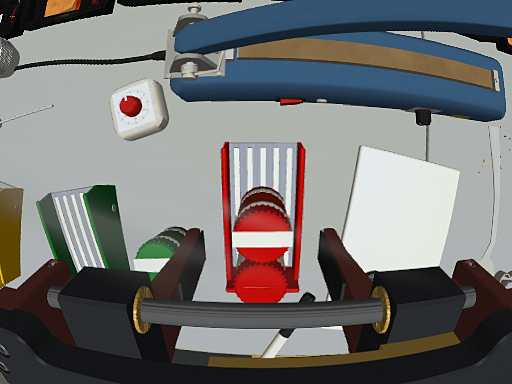

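Call:
carry_out(moves=[[-11.2,16,1.3,0,-0.0256,0,0.8],[-11.2,16,1.3,0,-0.0256,0,0.8],[-11.2,16,1.3,0,-0.0256,0,0.8],[-11.2,16,1.3,0,-0.0256,0,0.8],[-11.2,16,1.3,0,-0.0256,0,0.8],[-11.2,16,1.3,0,-0.0256,0,0.8],[-11.2,16,1.3,0,-0.0256,0,0.8],[-11.2,16,1.3,0,-0.0256,0,0.8]])

```text
t: 28.63
position: [431.4, -261.4, 124.4]
ee_rot: [3.141, 0.063, -0.002]
ft_force: [-0.1, 0.4, -0.8]
finger_gap: 70.2
grasp_force: 0.0
```

Call:
carry_out(moves=[[0,0,0,0,0,0,0.8],[0,0,0,0,0,0,0.8],[0,0,0,0,0,0,0.8],[0,0,0,0,0,0,0.8]])

```text
t: 28.97
position: [432.4, -260.0, 125.4]
ee_rot: [3.14, 0.064, 0.002]
ft_force: [-0.0, -0.5, -0.0]
finger_gap: 70.1
grasp_force: 0.0
```

```bash
python3 - <<'E'
from geo import *
plan(([432,-261,47.5],rot(.04,0),6))
E
```

```text
t 28.97 at [ 432.4 -260.   125.4]
to [ 432.  -261.    47.5] 6 x [-0.1  0.2 13. ] [ 0.0001 -0.0003  0.0001]
```

Call:
carry_out(moves=[[0,0.2,13,0,0,0,0.8],[0,0.2,13,0,0,0,0.8],[0,0.2,13,0,0,0,0.8],[0,0.2,13,0,0,0,0.8],[0,0.2,13,0,0,0,0.8],[0,0,13,0,0,0,0.8],[0,0,0,0,0,0,0.8],[0,0,0,0,0,0,0.8]])

```text
t: 29.63
position: [432.4, -261.1, 47.5]
ee_rot: [3.14, 0.064, 0.001]
ft_force: [-0.8, 0.0, -0.1]
finger_gap: 70.4
grasp_force: 0.0
```

Call:
carry_out(moves=[[0,0,0,0,0,0,0.3],[0,0,0,0,0,0,0.3],[0,0,0,0,0,0,0.3],[0,0,0,0,0,0,0.3],[0,0,0,0,0,0,0.3]])

```text
t: 30.05
position: [433.0, -262.4, 48.4]
ee_rot: [3.138, 0.063, 0.004]
ft_force: [0.3, 0.2, 4.8]
finger_gap: 45.9
grasp_force: 20.0
```

```bash
python3 - <<'E'
from geo import *
a,R=pose('green',-43,130)
plan(([432,-261,170],rot(.04,0),6),(a,R,16))
E
```

```text
t 30.05 at [ 433.  -262.4   48.4]
to [ 432 -261  170] 6 x [ -0.1  -0.2 -20.3] [ 0.0004 -0.0005 -0.    ]
to [410.8  60.  148.2] 16 x [  0.4 -20.1   1.4] [ 0.0007  0.0131 -0.0068]
```

Call:
carry_out(moves=[[0,0,-12,0,0,0,0.3],[0,0,-22,0,0,0,0.3],[0,0,-22,0,0,0,0.3],[0,0,-22,0,0,0,0.3],[0,0,-22,0,0,0,0.3],[0,0,-22,0,0,0,0.3],[0.4,-20.1,1.4,0.0007,0.0131,-0.0068,0.3],[0.4,-20.1,1.4,0.0007,0.0131,-0.0068,0.3]])

```text
t: 30.72
position: [433.0, -223.0, 168.8]
ee_rot: [3.137, 0.082, 0.05]
ft_force: [-0.1, 0.9, -1.2]
finger_gap: 45.7
grasp_force: 20.0
```

Call:
carry_out(moves=[[0.4,-20.1,1.4,0.0007,0.0131,-0.0068,0.3],[0.4,-20.1,1.4,0.0007,0.0131,-0.0068,0.3],[0.4,-20.1,1.4,0.0007,0.0131,-0.0068,0.3],[0.4,-20.1,1.4,0.0007,0.0131,-0.0068,0.3],[0.4,-20.1,1.4,0.0007,0.0131,-0.0068,0.3],[0.4,-20.1,1.4,0.0007,0.0131,-0.0068,0.3],[0.4,-20.1,1.4,0.0007,0.0131,-0.0068,0.3],[0.4,-20.1,1.4,0.0007,0.0131,-0.0068,0.3]])

```text
t: 31.38
position: [422.6, -60.3, 156.1]
ee_rot: [-3.122, -0.169, -0.209]
ft_force: [-0.2, -0.3, -0.9]
finger_gap: 45.5
grasp_force: 20.0
```

Call:
carry_out(moves=[[0.4,-20.1,1.4,0.0007,0.0131,-0.0068,0.3],[0.4,-20.1,1.4,0.0007,0.0131,-0.0068,0.3],[0.4,-20.1,1.4,0.0007,0.0131,-0.0068,0.3],[0.4,-20.1,1.4,0.0007,0.0131,-0.0068,0.3],[0.4,-20.1,1.4,0.0007,0.0131,-0.0068,0.3],[0.4,-20.1,1.4,0.0007,0.0131,-0.0068,0.3],[0,0,0,0,0,0,0.3],[0,0,0,0,0,0,0.3]])

```text
t: 32.05
position: [411.0, 59.5, 148.1]
ee_rot: [-3.102, -0.236, -0.328]
ft_force: [-0.3, 0.3, -0.9]
finger_gap: 45.5
grasp_force: 20.0
```

Call:
carry_out(moves=[[0,0,0,0,0,0,0.3],[0,0,0,0,0,0,0.3]])

```text
t: 32.22
position: [412.3, 58.2, 148.4]
ee_rot: [-3.103, -0.231, -0.33]
ft_force: [-0.3, 0.3, -1.6]
finger_gap: 45.6
grasp_force: 20.0
```

```bash
python3 - <<'E'
from geo import *
a,R=pose('green',-43,43)
plan((a,R,8))
E
```

```text
t 32.22 at [412.3  58.2 148.4]
to [428.6  62.7  63.1] 8 x [-0.2 -0.3 10.9] [ 0.0004 -0.0003 -0.0001]
```

Call:
carry_out(moves=[[-0.2,-0.3,10.9,0,0,0,0.3],[-0.2,-0.3,10.9,0,0,0,0.3],[-0.2,-0.3,10.9,0,0,0,0.3],[-0.2,-0.3,10.9,0,0,0,0.3],[-0.2,-0.3,10.9,0,0,0,0.3],[-0.2,-0.3,10.9,0,0,0,0.3],[-0.2,-0.3,10.9,0,0,0,0.3],[-0.2,-0.3,10.9,0,0,0,0.3]])

```text
t: 32.88
position: [428.9, 62.5, 62.2]
ee_rot: [-3.103, -0.23, -0.33]
ft_force: [-0.2, 0.9, -0.6]
finger_gap: 45.7
grasp_force: 20.0
```

Call:
carry_out(moves=[[0,0,2,0,0,0,0.3],[0,0,0,0,0,0,0.3],[0,0,0,0,0,0,0.3],[0,0,0,0,0,0,0.3]])

```text
t: 33.22
position: [428.8, 63.3, 61.1]
ee_rot: [-3.102, -0.231, -0.331]
ft_force: [0.5, 0.2, -0.7]
finger_gap: 45.6
grasp_force: 20.0
```

Call:
carry_out(moves=[[0,0,2,0,0,0,0.3],[0,0,0,0,0,0,0.3],[0,0,0,0,0,0,0.3]])

```text
t: 33.47
position: [428.9, 63.7, 58.9]
ee_rot: [-3.102, -0.232, -0.33]
ft_force: [1.2, 0.6, -0.2]
finger_gap: 45.8
grasp_force: 20.0
```

Call:
carry_out(moves=[[0,0,1,0,0,0,0.3],[0,0,0,0,0,0,0.3],[0,0,0,0,0,0,0.3]])

```text
t: 33.72
position: [429.2, 63.7, 57.9]
ee_rot: [-3.102, -0.232, -0.331]
ft_force: [-1.1, 0.3, 4.5]
finger_gap: 45.5
grasp_force: 20.0
```

Call:
carry_out(moves=[[0,0,0,0,0,0,0.65],[0,0,0,0,0,0,0.65],[0,0,0,0,0,0,0.65],[0,0,0,0,0,0,0.65],[0,0,-20,0,0,0,0.65],[0,0,-30,0,0,0,0.65],[0,0,-30,0,0,0,0.8],[0,0,0,0,0,0,0.8]])

```text
t: 34.38
position: [414.1, 61.3, 139.9]
ee_rot: [-3.102, -0.233, -0.34]
ft_force: [-0.2, 1.1, -0.5]
finger_gap: 66.8
grasp_force: 0.0
```

Call:
carry_out(moves=[[0,0,0,0,0,0,0.8],[0,0,0,0,0,0,0.8],[0,0,0,0,0,0,0.8]])

```text
t: 34.63
position: [411.6, 61.5, 134.8]
ee_rot: [-3.102, -0.232, -0.326]
ft_force: [-0.3, -0.7, 0.0]
finger_gap: 70.1
grasp_force: 0.0
```

```bash
python3 - <<'E'
from geo import *
import cv2
plan(([475.5,-34.2,125],rot(.1,0),8))
cv2.imwrite("pics/w8.png",read_camera('wrist')[:,:,::-1])
E
```

```text
t 34.63 at [411.6  61.5 134.8]
to [475.5 -34.2 125. ] 8 x [ 6.2 12.9  2. ] [-0.0004 -0.0262  0.0062]
```

View pics/w8.png

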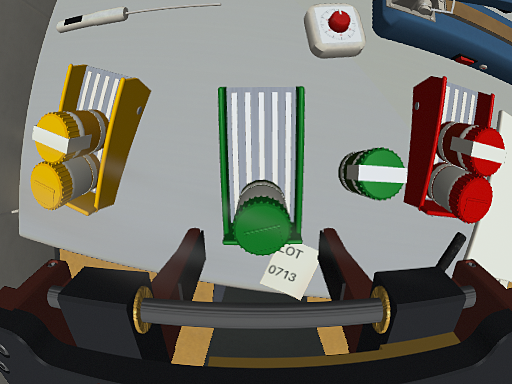

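Call:
carry_out(moves=[[6.2,12.9,2,-0.0004,-0.0262,0.0062,0.7],[6.2,12.9,2,-0.0004,-0.0262,0.0062,0.7],[6.2,12.9,2,-0.0004,-0.0262,0.0062,0.7],[6.2,12.9,2,-0.0004,-0.0262,0.0062,0.7],[6.2,12.9,2,-0.0004,-0.0262,0.0062,0.7],[6.2,12.9,2,-0.0004,-0.0262,0.0062,0.7],[6.2,12.9,2,-0.0004,-0.0262,0.0062,0.7],[6.2,12.9,2,-0.0004,-0.0262,0.0062,0.7]])

```text
t: 35.35
position: [475.8, -34.9, 124.4]
ee_rot: [-3.137, -0.156, 0.003]
ft_force: [0.8, -0.4, -0.0]
finger_gap: 61.4
grasp_force: 0.0
```

Call:
carry_out(moves=[[0,0,0,0,0,0,0.7],[0,0,0,0,0,0,0.7],[0,0,0,0,0,0,0.7],[0,0,0,0,0,0,0.7]])

```text
t: 35.68
position: [474.6, -33.6, 125.4]
ee_rot: [-3.137, -0.157, -0.0]
ft_force: [-0.6, -0.4, -0.8]
finger_gap: 61.8
grasp_force: 0.0
```

```bash
python3 - <<'E'
from geo import *
plan(([475.5,-34.2,37.5],rot(.1,0),7))
E
```

```text
t 35.68 at [474.6 -33.6 125.4]
to [475.5 -34.2  37.5] 7 x [ 0.1  0.1 12.6] [-0.0001 -0.      0.    ]
```

Call:
carry_out(moves=[[0.1,0.1,12.5,0,0,0,0.7],[0.1,0.1,12.5,0,0,0,0.7],[0.1,0.1,12.5,0,0,0,0.7],[0.1,0.1,12.5,0,0,0,0.7],[0.1,0.1,12.5,0,0,0,0.7],[0.1,0.1,12.5,0,0,0,0.7],[0.1,0.1,12.5,0,0,0,0.7],[0,0,0,0,0,0,0.7]])

```text
t: 36.35
position: [474.7, -34.1, 37.0]
ee_rot: [-3.137, -0.157, 0.002]
ft_force: [0.1, -0.3, -0.2]
finger_gap: 61.6
grasp_force: 0.0
```

Call:
carry_out(moves=[[0,0,0,0,0,0,0.7],[0,0,0,0,0,0,0.3],[0,0,0,0,0,0,0.3],[0,0,0,0,0,0,0.3],[0,0,0,0,0,0,0.3],[0,0,0,0,0,0,0.3]])

```text
t: 36.85
position: [477.6, -35.1, 39.3]
ee_rot: [3.137, 0.156, 0.005]
ft_force: [-1.5, 0.6, 5.6]
finger_gap: 45.9
grasp_force: 20.0
```

```bash
python3 - <<'E'
from geo import *
a,R=pose('green',5,130)
plan(([475.5,-34.2,157],rot(.1,0),6),(a,R,8))
E
```

```text
t 36.85 at [477.6 -35.1  39.3]
to [475.5 -34.2 157. ] 6 x [ -0.3  -0.2 -19.6] [ 0.0001 -0.0005 -0.0001]
to [458.2  67.2 158.4] 8 x [ -0.6 -12.8  -0.2] [ 0.0007  0.0262 -0.0062]
```

Call:
carry_out(moves=[[0,0,-12,0,0,0,0.3],[0,0,-22,0,0,0,0.3],[0,0,-22,0,0,0,0.3],[0,0,-22,0,0,0,0.3],[0,0,-22,0,0,0,0.3],[0,0,-18,0,0,0,0.3],[-0.8,-12.8,-0.2,0.0007,0.0258,-0.0062,0.3],[-0.8,-12.8,-0.2,0.0007,0.0258,-0.0062,0.3]])

```text
t: 37.52
position: [474.3, -10.1, 158.5]
ee_rot: [-3.132, -0.174, -0.091]
ft_force: [0.1, -0.5, -1.1]
finger_gap: 46.0
grasp_force: 20.0
```

Call:
carry_out(moves=[[-0.8,-12.8,-0.2,0.0007,0.0258,-0.0062,0.3],[-0.8,-12.8,-0.2,0.0007,0.0258,-0.0062,0.3],[-0.8,-12.8,-0.2,0.0007,0.0258,-0.0062,0.3],[-0.8,-12.8,-0.2,0.0007,0.0258,-0.0062,0.3],[-0.8,-12.8,-0.2,0.0007,0.0258,-0.0062,0.3],[-0.8,-12.8,-0.2,0.0007,0.0258,-0.0062,0.3],[0,0,0,0,0,0,0.3],[0,0,0,0,0,0,0.3]])

```text
t: 38.18
position: [457.1, 66.0, 157.6]
ee_rot: [-3.101, -0.234, -0.323]
ft_force: [0.4, -0.0, -0.9]
finger_gap: 45.4
grasp_force: 20.0
```

Call:
carry_out(moves=[[0,0,0,0,0,0,0.3],[0,0,0,0,0,0,0.3]])

```text
t: 38.35
position: [458.8, 65.2, 157.8]
ee_rot: [-3.101, -0.231, -0.325]
ft_force: [-0.2, -0.2, -1.2]
finger_gap: 45.6
grasp_force: 20.0
```

```bash
python3 - <<'E'
from geo import *
a,R=pose('green',6,44)
plan((a,R,8))
E
```

```text
t 38.35 at [458.8  65.2 157.8]
to [476.9  70.   74.5] 8 x [ 0.1 -0.3 10.7] [ 0.0001  0.0001 -0.0001]
```

Call:
carry_out(moves=[[0.1,-0.3,10.7,0,0,0,0.3],[0.1,-0.3,10.7,0,0,0,0.3],[0.1,-0.3,10.7,0,0,0,0.3],[0.1,-0.3,10.7,0,0,0,0.3],[0.1,-0.3,10.7,0,0,0,0.3],[0.1,-0.3,10.7,0,0,0,0.3],[0.1,-0.3,10.7,0,0,0,0.3],[0.1,-0.3,10.7,0,0,0,0.3]])

```text
t: 39.02
position: [476.9, 70.3, 73.5]
ee_rot: [-3.101, -0.231, -0.324]
ft_force: [-0.2, -0.2, -1.2]
finger_gap: 45.4
grasp_force: 20.0
```

Call:
carry_out(moves=[[0,0,1.5,0,0,0,0.3],[0,0,0,0,0,0,0.3],[0,0,0,0,0,0,0.3],[0,0,0,0,0,0,0.3]])

```text
t: 39.35
position: [476.7, 70.8, 73.0]
ee_rot: [-3.101, -0.232, -0.325]
ft_force: [0.7, -0.5, -0.4]
finger_gap: 45.7
grasp_force: 20.0
```

Call:
carry_out(moves=[[0,0,1.5,0,0,0,0.3],[0,0,0,0,0,0,0.3],[0,0,0,0,0,0,0.3]])

```text
t: 39.6
position: [476.6, 71.0, 71.4]
ee_rot: [-3.1, -0.232, -0.325]
ft_force: [0.3, -0.2, -0.4]
finger_gap: 45.6
grasp_force: 20.0
```

Call:
carry_out(moves=[[0,0,1.5,0,0,0,0.3],[0,0,0,0,0,0,0.3],[0,0,0,0,0,0,0.3]])

```text
t: 39.85
position: [477.1, 71.1, 69.9]
ee_rot: [-3.1, -0.232, -0.325]
ft_force: [-1.4, -0.3, 4.2]
finger_gap: 45.5
grasp_force: 20.0
```

Call:
carry_out(moves=[[0,0,0.8,0,0,0,0.3],[0,0,0,0,0,0,0.3],[0,0,0,0,0,0,0.3]])

```text
t: 40.1
position: [477.5, 71.1, 69.3]
ee_rot: [-3.1, -0.232, -0.326]
ft_force: [-2.2, 0.0, 7.7]
finger_gap: 45.8
grasp_force: 20.0
```

Call:
carry_out(moves=[[0,0,-0.5,0,0,0,0.65],[0,0,0,0,0,0,0.65],[0,0,0,0,0,0,0.65],[0,0,0,0,0,0,0.65],[0,0,-20,0,0,0,0.65],[0,0,-30,0,0,0,0.65],[0,0,-30,0,0,0,0.8],[0,0,-20,0,0,0,0.8]])

```text
t: 40.77
position: [456.3, 67.9, 169.0]
ee_rot: [-3.1, -0.232, -0.326]
ft_force: [0.3, 0.0, 0.2]
finger_gap: 67.1
grasp_force: 0.0
```

Call:
carry_out(moves=[[0,0,0,0,0,0,0.8],[0,0,0,0,0,0,0.8],[0,0,0,0,0,0,0.8],[0,0,0,0,0,0,0.8]])

```text
t: 41.1
position: [455.5, 68.0, 165.8]
ee_rot: [-3.101, -0.232, -0.32]
ft_force: [0.0, 0.4, -1.2]
finger_gap: 70.4
grasp_force: 0.0
```

```bash
python3 - <<'E'
from geo import *
import cv2
plan()
cv2.imwrite("pics/w9.png",read_camera('wrist')[:,:,::-1])
E
```

```text
t 41.1 at [455.5  68.  165.8]
```

View pics/w9.png

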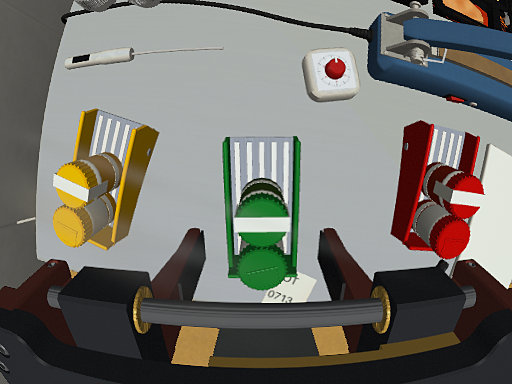

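The picture shows both feeders sorted: green sealed lid at (262,220) touching the opened one at (262,266), and the red pair the same at (462,192) and (449,235). The arm is clear of everything.

```bash
python3 -c "
from plant import *
print(sign_off())"
```

```text
the job is handed in; nothing more can be done
None
```

The job is handed in: the last picture shows red and green each in their own feeder, opened jar at the stop and sealed jar touching behind it, with the yellow jars left untouched; `sign_off()` gave no verdict.

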